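# Set the ribbon gauge to the red mark

## Robot

A 6-joint arm with a two-finger parallel gripper is mounted at the origin on a cart in front of the work surface, level with it; the furniture and walls round the work are solid. World frame = base frame: x ahead of the robot, y to its left, z up, the work surface at z = 0. Lengths are in m, angles in rad, forces in N, time in s.
With the tool pointing down it reaches from about 0.425 to 0.95 m from the base axis. Payload 3.5 kg.
Tool frame: the origin (TCP) lies on the centre line of the jaws, within the pads' length; the fingertips stand 14 mm ahead of it and the grasp point (between the pads) lies 5 mm behind it (tips_ahead is the distance from the TCP to the fingertips, in m); y points along the fingers, z is the direction in which the jaws open and shut, and the axes are right-handed (so a half turn about y gives the same grasp; the last joint's range is limited). The gripper opens to 85 mm and grips with 20 to 120 N. Pads are 22 mm wide; open, the fingers measure 114 mm over their backs; the gripper's body (76 mm by 85 mm) begins 54 mm behind the grasp point. The pads swing forward as they close: fully open they stand 13 mm farther back than shut.
Start: joints at [0.994, 0.286, 1.577, -0, 1.279, -0.15], TCP at [0.279, 0.614, 0.245] pointing down, gripper open.
Joint ranges: [-2.77, 2.77], [-0.9, 2.22], [0.21, 2.48], [-1.53, 4.67], [0.24, 2.81], [-2.84, 2.84]. Speed limits (rad/s): [2.79, 2.79, 3.14, 3.14, 3.14, 3.14].

## Interface

Orientations are given as a unit quaternion [x, y, z, w].
In Python, from plant import get_state, read_camera, sign_off, tips_ahead gives the robot as it stands.
- The arm moves only by the tool send_rows, never from a script. Its argument "plan" is a list of rows, each a list of 2 entries, a list of its own where there are three numbers: the shift along the tool's x, y, z in units of 12 cm (1.0 is 12 cm), then the turn, a rotation vector about the tool's x, y, z in units of 360 degrees (1.0 is 360 degrees). In form: [[[tx, ty, tz], [rx, ry, rz]], ...]. A call has 1 to 12 rows; each row shifts and turns the commanded pose from where the row before left it, along the tool's axes as they then stand; what a row does not reach is not made up. A row lasts 1/10 s, in which the tool goes at most 50 mm and 8.59 degrees, less where a joint would pass 70% of its speed; a pose out of reach is approached as far as the arm can. A call with a number of a shift or a turn outside -1 to 1 is refused whole. A call with a gripper value outside its range is refused whole. "gripper" is the closure, from 0 (fully open) to 1 (shut), set as the call begins (left out, the last holds). The fingers move at their own pace and stop on an object; "grip_force" is the grip in N (left out, the last holds). Time passes only in rows, so rows that do not move let the fingers close. It gives the time, the measured TCP pose, the force and the opening at its end, in the units of the state.
- get_state(): the state, without advancing time (a new reading comes with each control period).
- read_camera(name): name is "scene" or "side" or "wrist"; returns a dict with "img" (384x512x3 uint8, blue, green, red), "fx", "fy", "cx", "cy" (pixels), "world_from_camera" (4x4, takes a point from camera to world coordinates); the wrist camera has in their place "mount" (4x4, takes a point from camera to tool coordinates, whose origin is the TCP and whose axes are the tool frame's). Camera axes: x right, y down, z forward; pixel columns grow to the right and rows downward; lengths in m; the calibration is good to about 2 mm. A picture is of the moment at which its call begins: read the wrist's pose just before it. There is no depth.
- sign_off(): hands the job in, once; it reports no verdict.
The state is a dict: "time": time; "qpos": joint angles; "dq": joint speeds; "joint_efforts": joint torques, N m; "eef_pos": TCP position; "tcp_rot": TCP orientation; "contact_force": force on the tool from outside, world axes, zero at the start; "wrist_torque": the same for the moment, N m; "opening": opening from 0.0 (shut) to 1.0 (fully open).
Only numpy, scipy, OpenCV 4.12 (cv2) and the standard library are available. Lean on these libraries where they do the work, as an engineer would, in place of code of your own. Each camera call takes 0.05 s, during which the arm holds its last target. There are 200 camera calls.

## Task

The next gift box gets red ribbon: set the ribbon length gauge by turning its black knob until the green pointer points at the middle of the red mark on the scale (not the blue one), then let go. Move the pointer only with the knob, do not push it directly.

Things in the scene. Friction and masses are not known exactly. Their poses are not given: they have to be found in the camera images.
- knob (a joint): Turning angle of the gauge's black knob, rad, -1.3 to 1.3, positive counter-clockwise seen from above. It drives the pointer through a gear wheel and rack: the pointer moves 50 mm along the scale per rad. Seen from the knob looking towards the scale, counter-clockwise (positive) moves the pointer to the left, clockwise to the right. Light friction of about 0.06 N m, no spring: it stays where it is left. Less than 1.1 rad of turn is ever needed, so one grasp does it.
- knob_grip (a point): On the knob's vertical axis at the height to grip, 53 mm above the worktop. The grip is an upright black bar 46 mm long, 14 mm wide, top 67 mm and foot 28 mm above the worktop. Frame turns with the knob: x along the bar, z up. Below it: a brass gear wheel 100 mm across (top at 18 mm) on a dark plate 158 x 240 x 12 mm fixed to the worktop, with an edge strip 22 mm high on the side away from the scale.
- pointer: The green pointer that slides along the gauge's white scale: a green block 14 x 22 mm, top 29 mm above the worktop, with a short needle; it rides on a steel rack. Origin: the tip of the needle, 73.5 mm from the knob's axis across to the scale and 24 mm above the worktop. x points from the knob's side across to the scale, y along the scale (to the left seen from the knob), z up.
- red_mark: Red clip fixed on the white scale, 18 x 16 mm at the foot, 10 mm wide along the scale above it, 20 mm tall. Origin: centre of its underside, 12.5 mm above the worktop, 12.5 mm beyond the line of the needle's tip. x and y as for the pointer (y along the scale). A blue clip of the same shape stands on the other side of the scale's middle; which is left and which right changes.

How it is judged:
By the outcome, as a careful person would: the job done as asked, in the order asked, and still so for the second after the job is handed in, with the robot touching nothing.
It also fails if it takes over 32 s, if anything falls off the work surface, if the arm or the gripper's body presses on something with over 40 N, if the wrist force passes 120 N, or if a joint passes its speed limit or range.

## Working session

There is one attempt and no reset: what is moved stays moved. The work goes in short steps, Python scripts to look and compute and a tool call to move; the robot and the scene stay as the last step left them, time stands still between calls to the robot, and variables do not carry over. Pictures are saved under pics/ and viewed, about 8 in all and at most 12, crops included, and the job is handed in when it is done.

Besides the shell and the picture viewer there is one more tool, called after "Emit:" as name(argument=value, ...), one argument or row to a line, values as JSON. send_rows: Moves the arm, as the interface text tells. Its arguments: {"type":"object","properties":{"plan":{"type":"array"},"gripper":{"type":"number"},"grip_force":{"type":"number"}},"required":["plan"]}

```bash
mkdir -p pics; ls; python3 - <<'E'
from plant import *
import cv2,numpy as np,pickle
s=get_state();print(s,tips_ahead)
d={}
for n in("scene","side","wrist"):
    d[n]=c=read_camera(n);cv2.imwrite(f"pics/a_{n}.png",c["img"]);print(n,{k:v for k,v in c.items() if k!="img"})
pickle.dump((s,d),open("a.pkl","wb"))
E
```

```text
pics
{'time': 0.0, 'qpos': array([ 9.93965422e-01,  2.87172835e-01,  1.57817714e+00,  7.59083092e-06,
        1.27858399e+00, -1.49975299e-01]), 'dq': array([-0.00081847, -0.00146653,  0.00116514, -0.00062278, -0.00167785,
       -0.00093117]), 'joint_efforts': array([ 4.10802149e-04, -4.05977726e+01, -2.92630291e+01, -6.61095669e-05,
        5.70499702e-03,  6.68817854e-07]), 'eef_pos': array([0.27907125, 0.61392755, 0.24394228]), 'tcp_rot': array([ 0.69183513, -0.15007041,  0.14947713, -0.69028952]), 'contact_force': array([ 0.22079814, -0.19286685, -0.40874409]), 'wrist_torque': array([0.03399522, 0.02889018, 0.00110442]), 'opening': 0.9994736874294463} 0.014
scene {'fx': 475.6248594774479, 'fy': 475.6248594774479, 'cx': 261.1916737953276, 'cy': 192.04627355723554, 'world_from_camera': array([[-0.71923043, -0.32627184,  0.61339569,  0.00328404],
       [-0.69444937,  0.36448751, -0.62039418,  0.49713311],
       [-0.02115792, -0.87217862, -0.48872978,  0.49087684],
       [ 0.        ,  0.        ,  0.        ,  1.        ]])}
side {'fx': 438.9502534937929, 'fy': 438.9502534937929, 'cx': 251.40414978802892, 'cy': 196.76421048652148, 'world_from_camera': array([[ 0.87793975, -0.28646388,  0.3836147 ,  0.21389808],
       [-0.47876939, -0.52314013,  0.70505622, -0.62964886],
       [-0.00128889, -0.80265986, -0.59643566,  0.57499924],
       [ 0.        ,  0.        ,  0.        ,  1.        ]])}
wrist {'fx': 318.27580532895445, 'fy': 318.27580532895445, 'cx': 258.66306929842904, 'cy': 186.0293789313505, 'mount': array([[ 3.35602785e-04,  9.55425620e-01,  2.95231728e-01,
        -7.57246290e-02],
       [ 3.26815803e-04, -2.95231833e-01,  9.55425590e-01,
        -1.28540148e-01],
       [ 9.99999890e-01, -2.24157095e-04, -4.11328817e-04,
        -9.64770659e-04],
       [ 0.00000000e+00,  0.00000000e+00,  0.00000000e+00,
         1.00000000e+00]])}
```

View pics/a_scene.png

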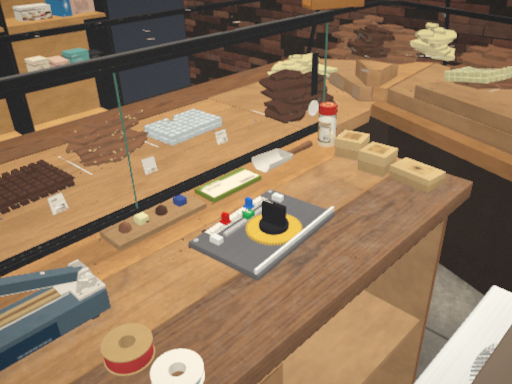

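View pics/a_side.png

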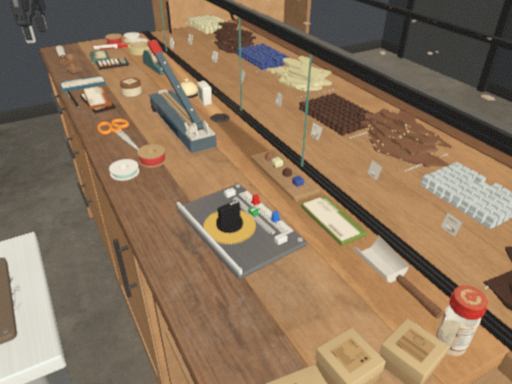

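View pics/a_wrist.png

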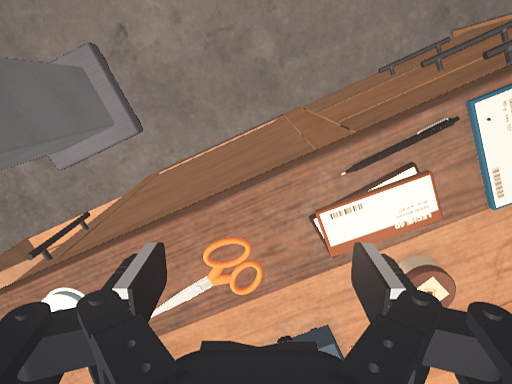

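The scene view shows the gauge plate around (265,228), with the knob at (273,220), red clip at (225,218), blue clip at (248,202) and green pointer at (247,213). In the side view the knob is at (230,217), red at (256,199), blue at (275,216) and green at (254,212).

```bash
cat > h.py <<'E'
import numpy as np,cv2
from scipy.spatial.transform import Rotation as R
def mask(img,col,roi):
    h=cv2.cvtColor(img,cv2.COLOR_BGR2HSV);H,S,V=[h[...,i].astype(int) for i in range(3)]
    m={"yellow":(abs(H-23)<6)&(S>170)&(V>140),"red":((H<6)|(H>174))&(S>170)&(V>80),
       "blue":(abs(H-110)<12)&(S>130)&(V>60),"green":(abs(H-68)<20)&(S>120)&(V>50),"black":(V<45)}[col]
    o=np.zeros_like(m);x0,y0,x1,y1=roi;o[y0:y1,x0:x1]=m[y0:y1,x0:x1]
    n,l,st,_=cv2.connectedComponentsWithStats(o.astype(np.uint8))
    return l==1+np.argmax(st[1:,4]) if n>1 else o
def cen(m): ys,xs=np.nonzero(m);return np.array([xs.mean(),ys.mean()]),len(xs)
def ray(c,T,p):
    d=T[:3,:3]@np.array([(p[0]-c["cx"])/c["fx"],(p[1]-c["cy"])/c["fy"],1]);return T[:3,3],d/np.linalg.norm(d)
def onz(c,T,p,z): o,d=ray(c,T,p);return o+d*(z-o[2])/d[2]
def tri(r):
    A=sum(np.eye(3)-np.outer(d,d) for o,d in r);b=sum((np.eye(3)-np.outer(d,d))@o for o,d in r);return np.linalg.solve(A,b)
def wristT(s,c):
    T=np.eye(4);T[:3,:3]=R.from_quat(s["tcp_rot"]).as_matrix();T[:3,3]=s["eef_pos"];return T@c["mount"]
E
python3 - <<'E'
from h import *;import pickle
s,d=pickle.load(open("a.pkl","rb"))
roi={"scene":(190,185,340,270),"side":(175,180,305,275)}
for col,z in(("yellow",.018),("red",.024),("blue",.024),("green",.024),("black",.048)):
    r=[]
    for n in roi:
        c=d[n];p,k=cen(mask(c["img"],col,roi[n]));r.append(ray(c,c["world_from_camera"],p));print(col,n,p.round(1),k,onz(c,c["world_from_camera"],p,z).round(4))
    print("  tri",tri(r).round(4))
a=[cv2.resize(d[n]["img"][y0:y1,x0:x1],(600,int(600*(y1-y0)/(x1-x0))),interpolation=2)[:300] for n,(x0,y0,x1,y1) in roi.items()]
a=[cv2.resize(d[n]["img"][roi[n][1]:roi[n][3],roi[n][0]:roi[n][2]],(500,300),interpolation=2) for n in roi]
cv2.imwrite("pics/b.png",np.vstack(a))
E
```

```text
yellow scene [nan nan] 0 [nan nan nan]
yellow side [nan nan] 0 [nan nan nan]
  tri [nan nan nan]
red scene [224.8 218.1] 79 [0.5711 0.0194 0.024 ]
red side [255.5 199.3] 55 [0.5715 0.01   0.024 ]
  tri [0.5751 0.0155 0.0199]
blue scene [248.3 203.2] 68 [ 0.5774 -0.0473  0.024 ]
blue side [275.1 216.5] 53 [ 0.578  -0.0587  0.024 ]
  tri [ 0.5823 -0.0527  0.019 ]
green scene [247.8 214.3] 63 [ 0.5493 -0.0182  0.024 ]
green side [253.5 211.9] 35 [ 0.5476 -0.0252  0.024 ]
  tri [ 0.5508 -0.0208  0.0211]
black scene [273.1 214.5] 414 [ 0.4876 -0.021   0.048 ]
black side [227.5 221.9] 239 [ 0.4759 -0.0544  0.048 ]
  tri [ 0.491  -0.0328  0.0345]h.py:10: RuntimeWarning: Mean of empty slice.
  def cen(m): ys,xs=np.nonzero(m);return np.array([xs.mean(),ys.mean()]),len(xs)
  ret = ret.dtype.type(ret / rcount)
```

View pics/b.png

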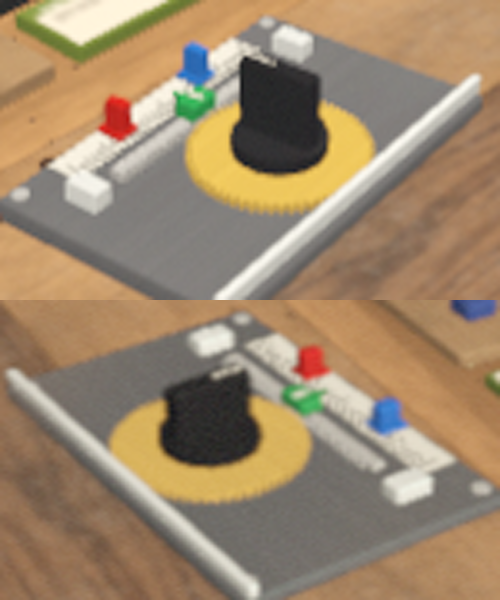

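The crops show the bar's top edge running from about (263,202) to (286,206) in the scene view, and from about (218,208) to (240,202) in the side view. Red is on the left seen from the knob, and the pointer is right of the middle of the gap.

```bash
sed -i 's/(abs(H-23)<6)&(S>170)&(V>140)/(abs(H-22)<6)\&(S>140)\&(V>150)/' h.py
python3 - <<'E'
from h import *;import pickle
s,d=pickle.load(open("a.pkl","rb"))
for n,P in(("scene",[(263,202),(286,206.2)]),("side",[(217.9,208.5),(239.5,202.2)])):
    c=d[n];a,b=[onz(c,c["world_from_camera"],p,.067) for p in P];v=b-a;print(n,a.round(3),b.round(3),np.hypot(*v[:2]).round(3),np.degrees(np.arctan2(v[1],v[0])))
roi={"scene":(190,185,340,270),"side":(175,180,305,275)}
for n in roi:
    c=d[n];m=mask(c["img"],"yellow",roi[n]);h=cv2.convexHull(np.argwhere(m)[:,::-1].astype(np.float32))
    if m.sum()>20:
        P=np.array([onz(c,c["world_from_camera"],p,.018)[:2] for p in h[:,0]],np.float32);print(m.sum(),cv2.minEnclosingCircle(P), cv2.fitEllipse(P))
print(R.from_quat(s["tcp_rot"]).as_matrix().round(3))
E
```

```text
scene [ 0.508 -0.017  0.067] [ 0.469 -0.034  0.067] 0.043 -157.63188029055456
side [ 0.468 -0.031  0.067] [ 0.512 -0.033  0.067] 0.044 -2.7609128477271723
814 ((0.4895630180835724, -0.023896392434835434), 0.05146341025829315) ((0.49105194211006165, -0.02413935773074627), (0.09750784933567047, 0.10366912186145782), 17.931684494018555)
732 ((0.48878470063209534, -0.032643117010593414), 0.04961422458291054) ((0.48919007182121277, -0.03232916444540024), (0.09695573151111603, 0.09812099486589432), 13.56571102142334)
[[ 0.91  -0.001  0.414]
 [-0.414 -0.002  0.91 ]
 [-0.    -1.    -0.002]]
```

Emit:
send_rows(
  plan=[
    [[0.327,0,-0.152],[0,0,0]],
    [[0.327,0,-0.152],[0,0,0]],
    [[0.327,0,-0.152],[0,0,0]],
    [[0.327,0,-0.152],[0,0,0]],
    [[0.327,0,-0.152],[0,0,0]],
    [[0.22,0,-0.282],[0,0,0]],
    [[0.22,0,-0.282],[0,0,0]],
    [[0.22,0,-0.282],[0,0,0]],
    [[0.22,0,-0.282],[0,0,0]],
    [[0.22,0,-0.282],[0,0,0]],
    [[0.22,0,-0.282],[0,0,0]],
  ],
)

```text
time: 1.25
eef_pos: [0.4803, 0.1981, 0.2451]
tcp_rot: [0.691, -0.15, 0.15, -0.691]
contact_force: [-0.2, -0.4, 0.3]
opening: 1.003
```

Emit:
send_rows(
  plan=[
    [[0.132,0,-0.291],[0,0,0]],
    [[0.132,0,-0.291],[0,0,0]],
    [[0.132,0,-0.291],[0,0,0]],
    [[0.132,0,-0.291],[0,0,0]],
    [[0.132,0,-0.291],[0,0,0]],
    [[0.132,0,-0.291],[0,0,0]],
    [[0,0,0],[0,-0.0192,0]],
    [[0,0,0],[0,-0.0192,0]],
    [[0,0,0],[0,-0.0192,0]],
    [[0,0,0],[0,-0.0192,0]],
    [[0,0,0],[0,-0.0192,0]],
    [[0,0,0],[0,0,0]],
  ],
)

```text
time: 2.45
eef_pos: [0.4799, -0.0302, 0.245]
tcp_rot: [-0.704, -0.062, 0.062, 0.704]
contact_force: [-0.2, 0.2, 0.4]
opening: 1.004
```

```bash
python3 - <<'E'
from h import *;import pickle
from plant import *
s=get_state();c=read_camera("wrist");pickle.dump((s,c),open("b.pkl","wb"));cv2.imwrite("pics/c.png",c["img"])
T=wristT(s,c);print(s["time"],s["qpos"].round(3),s["eef_pos"],R.from_quat(s["tcp_rot"]).as_matrix().round(3))
for col,z in(("yellow",.018),("red",.028),("blue",.028),("green",.027)):
    m=mask(c["img"],col,(0,0,512,384));p,k=cen(m);print(col,p.round(1),k,onz(c,T,p,z).round(4))
    if col=="yellow":
        h=cv2.convexHull(np.argwhere(m)[:,::-1].astype(np.float32));P=np.array([onz(c,T,p,.018)[:2] for p in h[:,0]],np.float32);print(cv2.minEnclosingCircle(P),cv2.fitEllipse(P))
E
```

```text
2.45 [-0.274 -0.153  2.04  -0.     1.255 -2.021] [ 0.47992767 -0.03022156  0.24503392] [[ 0.985 -0.001 -0.175]
 [ 0.175  0.     0.985]
 [-0.    -1.     0.   ]]
yellow [258.3 163.1] 3705 [ 0.486  -0.0302  0.018 ]
((0.49050256609916687, -0.02958698198199272), 0.05088154971599579) ((0.49042168259620667, -0.029660312458872795), (0.09990783780813217, 0.10139528661966324), 1.6802308559417725)
red [280.6 238. ] 159 [0.5695 0.0117 0.028 ]
blue [224.9 234.6] 137 [ 0.5766 -0.0545  0.028 ]
green [255.2 217.2] 133 [ 0.5488 -0.0228  0.027 ]
```

View pics/c.png

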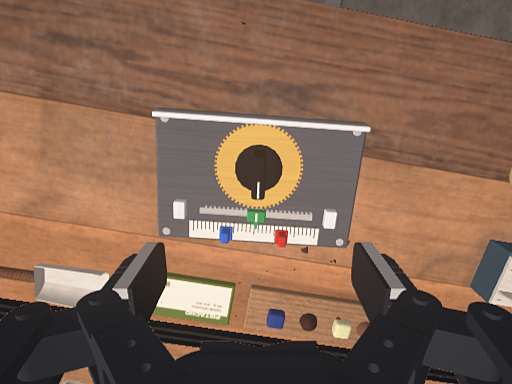

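The wrist view shows the knob at (258,168), with its white line pointing at the scale (258,181–197). The pointer is at (256,217), red at (281,238) and blue at (225,235). The bar angle comes next.

```bash
python3 - <<'E'
from h import *;import pickle
s,c=pickle.load(open("b.pkl","rb"));T=wristT(s,c)
h=cv2.cvtColor(c["img"],cv2.COLOR_BGR2HSV);o=np.zeros(h.shape[:2],bool)
o[172:202,248:270]=((h[...,2]>130)&(h[...,1]<90))[172:202,248:270]
P=np.array([onz(c,T,p[::-1],.067)[:2] for p in np.argwhere(o)],np.float32);print(len(P),P.mean(0),P.max(0)-P.min(0));v=cv2.fitLine(P,2,0,.01,.01).ravel();print(v,np.degrees(np.arctan2(v[1],v[0])))
# plate-edge strip direction (white), z=.022
o[:]=0;o[105:140,145:375]=((h[...,2]>170)&(h[...,1]<60))[105:140,145:375]
P=np.array([onz(c,T,p[::-1],.022)[:2] for p in np.argwhere(o)],np.float32);v=cv2.fitLine(P,2,0,.01,.01).ravel();print(len(P),v,np.degrees(np.arctan2(v[1],v[0])))
E
```

```text
42 [ 0.501816   -0.02795638] [0.01816803 0.00395425]
[ 0.9916102   0.12926374  0.50181603 -0.02795639] 7.427049
1305 [ 0.10420582 -0.9945558   0.43896845 -0.03567436] -84.018585
```

Emit:
send_rows(
  plan=[
    [[0,0,0],[0,0.0092,0]],
    [[0.0875,0,-0.006],[0,0,0]],
    [[0,0.3,0],[0,0,0]],
    [[0,0.3,0],[0,0,0]],
    [[0,0.3,0],[0,0,0]],
    [[0,0.3,0],[0,0,0]],
    [[0,0,0],[0,0,0]],
  ],
  gripper=0,
)

```text
time: 3.2
eef_pos: [0.487, -0.0286, 0.096]
tcp_rot: [-0.705, -0.038, 0.046, 0.707]
contact_force: [-0.4, -0.6, -1.0]
opening: 1.004
```

```bash
python3 - <<'E'
from h import *
from plant import *
s=get_state();print(s["time"],s["qpos"].round(3),s["eef_pos"].round(4),R.from_quat(s["tcp_rot"]).as_matrix().round(3))
c=read_camera("wrist");cv2.imwrite("pics/d.png",c["img"]);T=wristT(s,c)
for col,z in(("red",.028),("blue",.028),("green",.027)):
    p,k=cen(mask(c["img"],col,(0,0,512,384)));print(col,p.round(1),k,onz(c,T,p,z).round(4))
E
```

```text
3.2 [-0.267  0.062  2.133  0.     0.959 -1.956] [ 0.487  -0.0286  0.096 ] [[ 0.993 -0.011 -0.118]
 [ 0.118  0.003  0.993]
 [-0.011 -1.     0.004]]
red [300.4 317.5] 527 [0.568  0.0115 0.028 ]
blue [211.2 316.4] 522 [ 0.5745 -0.0539  0.028 ]
green [257.6 290.2] 415 [ 0.5491 -0.0224  0.027 ]
```

View pics/d.png

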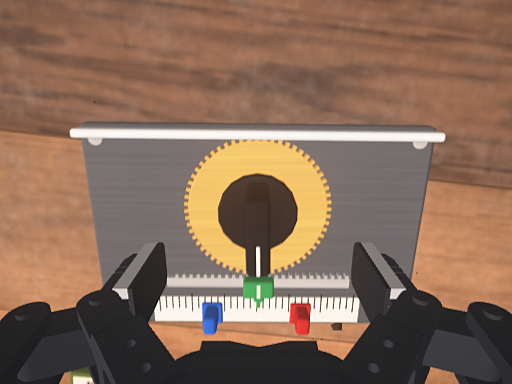

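Emit:
send_rows(
  plan=[
    [[0.029,0,-0.012],[-0.0005,0,-0.00175]],
    [[0,0.15,0],[0,0,0]],
    [[0,0.15,0],[0,0,0]],
    [[0,0.1,0],[0,0,0]],
    [[0,0,0],[0,0,0]],
    [[0,0,0],[0,0,0]],
  ],
)

```text
time: 3.85
eef_pos: [0.4959, -0.0311, 0.0546]
tcp_rot: [0.707, 0.047, -0.037, -0.705]
contact_force: [-0.3, 0.7, -0.1]
opening: 0.999
```

Emit:
send_rows(
  plan=[
    [[0,0,0],[0,0,0]],
    [[0,0,0],[0,0,0]],
    [[0,0,0],[0,0,0]],
    [[0,0,0],[0,0,0]],
    [[0,0,0],[0,0,0]],
    [[0,0,0],[0,0,0]],
    [[0,0,0],[0,0,0]],
    [[0,0,0],[0,0,0]],
    [[0,0,0],[0,0,0]],
    [[0,0,0],[0,0,0]],
  ],
  gripper=1,
  grip_force=30,
)

```text
time: 4.85
eef_pos: [0.4947, -0.0284, 0.0538]
tcp_rot: [-0.705, -0.045, 0.037, 0.707]
contact_force: [0.0, 10.0, 4.5]
opening: 0.157
```

```bash
cat > m.py <<'E'
from h import *
from plant import *
import sys
s=get_state();M=R.from_quat(s["tcp_rot"]).as_matrix()
print(s["time"],s["qpos"].round(3),s["eef_pos"].round(4),"ang",np.degrees(np.arctan2(M[1,0],M[0,0])).round(2),s["opening"],s["contact_force"].round(1),s["wrist_torque"].round(2))
print(M[:,1].round(4))
Y=np.array([-.105,.9945,0])
for n,roi in(("wrist",(0,0,512,384)),("scene",(190,185,340,270)),("side",(175,180,305,275))):
    c=read_camera(n);T=wristT(s,c) if n=="wrist" else c["world_from_camera"];cv2.imwrite(f"pics/{sys.argv[1]}_{n}.png",c["img"])
    q={}
    for col,z in(("red",.026),("blue",.026),("green",.026)):
        m=mask(c["img"],col,roi)
        if m.sum()<5: continue
        p,k=cen(m);q[col]=onz(c,T,p,z);print(n,col,p.round(1),k,q[col].round(4))
    if "red" in q and "green" in q: print("  along scale red-green mm",(1000*Y@(q["red"]-q["green"])).round(2), "blue", (1000*Y@(q["blue"]-q["green"])).round(2) if "blue" in q else "")
E
python3 m.py e
```

```text
4.85 [-0.265  0.142  2.141  0.008  0.849 -1.958] [ 0.4947 -0.0284  0.0538] ang 6.67 0.15698096483122614 [ 0.  10.   4.5] [ 1.4   0.07 -0.03]
[ 0.0107  0.0033 -0.9999]
wrist green [258.4 320.7] 556 [ 0.5507 -0.0227  0.026 ]
scene red [224.8 218.1] 77 [0.5688 0.0214 0.026 ]
scene blue [248.3 203.1] 67 [ 0.5749 -0.0451  0.026 ]
scene green [247.9 213.9] 65 [ 0.5475 -0.0169  0.026 ]
  along scale red-green mm 35.86 blue -30.9
side red [255.4 199.3] 56 [0.57   0.0074 0.026 ]
side blue [275.1 216.7] 53 [ 0.5764 -0.0611  0.026 ]
side green [253.4 211.9] 34 [ 0.5462 -0.0273  0.026 ]
  along scale red-green mm 32.01 blue -36.8
```

The grip is about 4 mm off along the bar and 5 mm high, with slight tilt: I corrected for what was only motion lag. I'll open a little, recentre and grip again.

Emit:
send_rows(
  plan=[
    [[0,0,0],[0,0,0]],
    [[0,0,0],[0,0,0]],
    [[0,0,0],[0,0,0]],
    [[0,0,0],[0,0,0]],
    [[0,0,0],[0,0,0.0017]],
    [[-0.042,0.055,0.024],[0,0,0]],
    [[0,0,0],[0,0,0]],
    [[0,0,0],[0,0,0]],
    [[0,0,0],[0,0,0]],
  ],
  gripper=0.4,
)

```text
time: 5.9
eef_pos: [0.4894, -0.0286, 0.0466]
tcp_rot: [0.707, 0.042, -0.042, -0.705]
contact_force: [1.1, 0.4, -0.4]
opening: 0.6
```

Emit:
send_rows(
  plan=[
    [[0,0,0],[0,0,0]],
    [[0,0,0],[0,0,0]],
    [[0,0,0],[0,0,0]],
    [[0,0,0],[0,0,0]],
    [[0,0,0],[0,0,0]],
    [[0,0,0],[0,0,0]],
    [[0,0,0],[0,0,0]],
  ],
  gripper=1,
  grip_force=30,
)

```text
time: 6.6
eef_pos: [0.4897, -0.0287, 0.0469]
tcp_rot: [0.707, 0.042, -0.042, -0.705]
contact_force: [0.2, -0.7, 2.5]
opening: 0.161
```

```bash
python3 m.py f
```

```text
6.6 [-0.264  0.149  2.149 -0.004  0.841 -1.951] [ 0.4897 -0.0287  0.0469] ang 6.8 0.16110943198641825 [ 0.2 -0.7  2.5] [-0.11  0.13 -0.03]
[ 0.001  -0.0033 -1.    ]
wrist green [270.6 336.2] 220 [ 0.5489 -0.0155  0.026 ]
scene red [224.9 218. ] 76 [0.5689 0.0212 0.026 ]
scene blue [248.4 203. ] 70 [ 0.5751 -0.0454  0.026 ]
scene green [247.8 214. ] 65 [ 0.5474 -0.0166  0.026 ]
  along scale red-green mm 35.34 blue -31.56
side red [255.5 199.2] 54 [0.5704 0.0078 0.026 ]
side blue [275.1 216.5] 53 [ 0.5767 -0.0607  0.026 ]
side green [253.8 212.2] 35 [ 0.5463 -0.0285  0.026 ]
  along scale red-green mm 33.6 blue -35.22
```

Now well centred, with low forces. Next I turn counter-clockwise about 0.62 rad.

Emit:
send_rows(
  plan=[
    [[0,0,0],[0,-0.0123,0]],
    [[0,0,0],[0,-0.0123,0]],
    [[0,0,0],[0,-0.0123,0]],
    [[0,0,0],[0,-0.0123,0]],
    [[0,0,0],[0,-0.0123,0]],
    [[0,0,0],[0,-0.0123,0]],
    [[0,0,0],[0,-0.0123,0]],
    [[0,0,0],[0,-0.0123,0]],
    [[0,0,0],[0,0,0]],
    [[0,0,0],[0,0,0]],
    [[0,0,0],[0,0,0]],
  ],
)

```text
time: 7.85
eef_pos: [0.4901, -0.0296, 0.0469]
tcp_rot: [0.662, 0.255, -0.254, -0.658]
contact_force: [0.8, -6.0, 0.4]
opening: 0.157
```

```bash
python3 m.py g; python3 - <<'E'
import cv2,numpy as np
a=cv2.imread("pics/g_scene.png")[190:240,205:285];b=cv2.imread("pics/g_side.png")[185:235,215:295]
cv2.imwrite("pics/g.png",np.vstack([cv2.resize(i,(480,300),interpolation=2) for i in(a,b)]))
E
```

```text
7.85 [-0.265  0.15   2.149 -0.006  0.84  -2.568] [ 0.4901 -0.0296  0.0469] ang 42.19 0.15739763260868087 [ 0.8 -6.   0.4] [-0.6  -0.    0.04]
[ 0.0021 -0.0052 -1.    ]
wrist blue [122.8 295.2] 22 [ 0.5647 -0.0632  0.026 ]
wrist green [247.6 336.9] 368 [0.5394 0.0062 0.026 ]
scene red [224.9 218. ] 76 [0.5689 0.0212 0.026 ]
scene blue [248.3 203.1] 67 [ 0.5749 -0.0451  0.026 ]
scene green [237.3 221.5] 66 [0.5435 0.0139 0.026 ]
  along scale red-green mm 4.58 blue -61.99
side red [255.7 199.2] 50 [0.5707 0.0074 0.026 ]
side blue [275.1 216.6] 52 [ 0.5766 -0.061   0.026 ]
side green [246.9 205.5] 14 [ 0.5447 -0.0025  0.026 ]
  along scale red-green mm 7.18 blue -61.47
```

View pics/g.png

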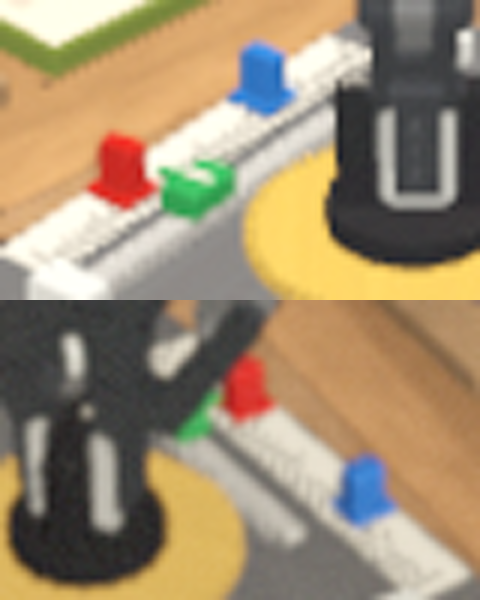

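Pointer is about 2 mm short of red once heights are allowed for. In the picture, green is still just right of red. I'll turn a little more and relieve the side load.

Emit:
send_rows(
  plan=[
    [[0,0,-0.008],[0,-0.0032,0]],
    [[0,0,0],[0,-0.0032,0]],
    [[0,0,0],[0,0,0]],
    [[0,0,0],[0,0,0]],
    [[0,0,0],[0,0,0]],
  ],
)

```text
time: 8.5
eef_pos: [0.4902, -0.0296, 0.0469]
tcp_rot: [0.656, 0.268, -0.268, -0.653]
contact_force: [-2.3, -5.1, 3.4]
opening: 0.158
```

Emit:
send_rows(
  plan=[
    [[0,0,0],[0,0,0]],
    [[0,0,0],[0,0,0]],
    [[0,0,0],[0,0,0]],
    [[0,0,0],[0,0,0]],
    [[0,0,0],[0,0,0]],
    [[0,-0.2,0],[0,0,0]],
    [[0,-0.2,0],[0,0,0]],
    [[0,-0.2,0],[0,0,0]],
    [[0,-0.2,0],[0,0,0]],
    [[0,0,0],[0,0,0]],
    [[0,0,0],[0,0,0]],
  ],
  gripper=0.4,
)

```text
time: 9.6
eef_pos: [0.4902, -0.029, 0.1428]
tcp_rot: [0.656, 0.268, -0.268, -0.653]
contact_force: [-0.6, 0.8, -0.8]
opening: 0.6
```

```bash
python3 m.py i
```

```text
9.6 [-0.265 -0.011  2.107 -0.003  1.043 -2.611] [ 0.4902 -0.029   0.1428] ang 44.52 0.6004307321165901 [-0.6  0.8 -0.8] [-0.03 -0.01  0.01]
[ 0.0016 -0.0032 -1.    ]
wrist red [228.3 278.1] 349 [0.5696 0.0108 0.026 ]
wrist blue [165.1 235.6] 310 [ 0.577  -0.0555  0.026 ]
wrist green [246.2 259.9] 319 [0.5454 0.0095 0.026 ]
  along scale red-green mm -1.2 blue -67.96
scene red [225.  218.1] 78 [0.5685 0.0212 0.026 ]
scene blue [248.3 203.2] 68 [ 0.5749 -0.045   0.026 ]
scene green [236.4 221.9] 66 [0.5436 0.016  0.026 ]
  along scale red-green mm 2.56 blue -63.88
side red [255.5 199.2] 54 [0.5704 0.0078 0.026 ]
side blue [275.1 216.6] 54 [ 0.5765 -0.0609  0.026 ]
side green [244.9 204. ] 28 [0.5435 0.004  0.026 ]
  along scale red-green mm 1.0 blue -67.99
```

View pics/i_wrist.png

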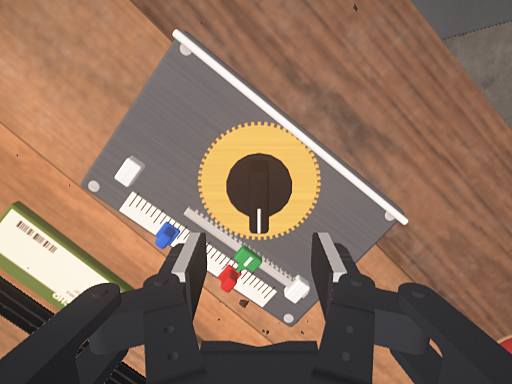

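Everything is let go. Next I look square-on, with the camera directly above the red mark's line, so the along-scale comparison is free of parallax.

Emit:
send_rows(
  plan=[
    [[0,0,0],[0,0.0214,0]],
    [[0,0,0],[0,0.0214,0]],
    [[0,0,0],[0,0.0214,0]],
    [[0,0,0],[0,0.0214,0]],
    [[0,0,0],[0,0.0214,0]],
    [[0,0,0.135],[0,0,0]],
    [[0,0,0.135],[0,0,0]],
    [[0,0,0],[0,0,0]],
    [[0,0,0],[0,0,0]],
    [[0,0,0],[0,0,0]],
  ],
)

```text
time: 10.75
eef_pos: [0.4866, 0.0028, 0.1421]
tcp_rot: [0.707, 0.037, -0.037, -0.705]
contact_force: [-0.7, -0.2, -0.1]
opening: 0.601
```

```bash
python3 m.py j; python3 - <<'E'
import cv2
a=cv2.imread("pics/j_wrist.png")[220:320,180:340];cv2.imwrite("pics/j.png",cv2.resize(a,(800,500),interpolation=2))
E
```

```text
10.75 [-0.202 -0.019  2.117 -0.004  1.043 -1.875] [0.4866 0.0028 0.1421] ang 5.99 0.6006430120306515 [-0.7 -0.2 -0.1] [ 0.05  0.03 -0.  ]
[-1.0e-04 -3.2e-03 -1.0e+00]
wrist red [261.7 277.7] 283 [0.5699 0.0131 0.026 ]
wrist green [261.  253.8] 261 [0.5465 0.0099 0.026 ]
  along scale red-green mm 0.65 blue 
scene red [224.9 218.1] 79 [0.5685 0.0213 0.026 ]
scene blue [248.3 203.1] 67 [ 0.5749 -0.0451  0.026 ]
scene green [236.4 221.9] 66 [0.5436 0.016  0.026 ]
  along scale red-green mm 2.74 blue -64.03
side red [255.5 199.2] 54 [0.5704 0.0078 0.026 ]
side blue [275.1 216.5] 53 [ 0.5767 -0.0607  0.026 ]
side green [244.9 203.9] 27 [0.5437 0.0043 0.026 ]
  along scale red-green mm 0.68 blue -68.14
```

View pics/j.png

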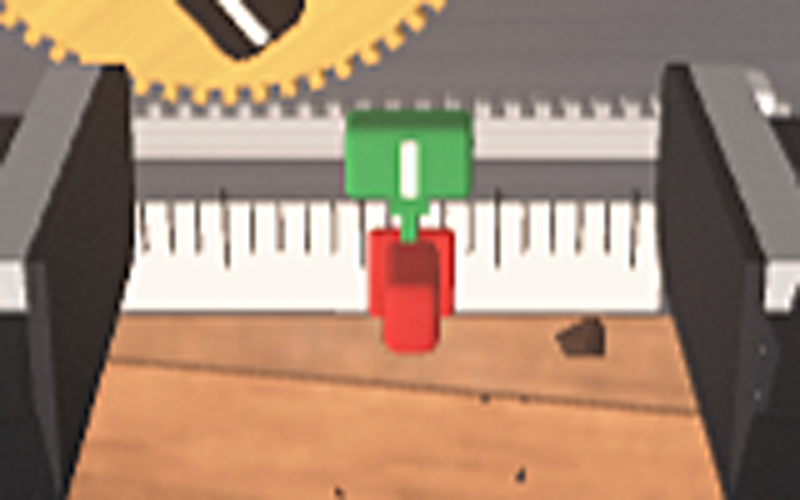

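The square-on crop shows the needle at column 409 and the red clip at 412 (foot 370–455, which is 18 mm). The pointer is within about 0.6 mm of the clip's middle, and the gripper is clear of everything. Regripping would risk more than it could gain, so I hand in.

```bash
python3 -c "
from plant import *
print(sign_off())"
```

```text
the job is handed in; nothing more can be done
None
```

The green pointer now points at the red mark, about 0.6 mm short of its middle. I turned the knob counter-clockwise about 38°, let go, and handed the job in at about 11 s with the gripper raised clear.

- **Grasp:** My first grip was about 4 mm off along the bar and 5 mm high, because I corrected for a tilt that was only motion lag. I opened, recentred and gripped again before turning the knob.
- **Last check:** I trust the wrist camera, which looked straight down the red mark's line. The scale lay level in that picture and the needle was 3 enlarged pixels from the clip's centre, which is the 0.6 mm.
- **Disagreement:** At the assumed heights, the side camera gave 0.7 mm and the scene camera 2.7 mm. I put most of the scene figure down to its slanted view. I did not regrip to remove the last 0.6 mm.
- **Forces:** The readings I took stayed at or below about 11 N.

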